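# Punch a card set and hold a spring clip open round its edge

## Task

Punch the set of cards that stands in the upright punch: press its handle bar all the way down through its stroke and let it spring back up. Then squeeze the ears of the blue spring clip so that it gapes while it is still on the book end, lift it off, and lower it over the top edge of the punched set, where it will keep the holes in line. Do not let it bite yet, as I still have to slide a cover sheet in: finish while holding the clip there, wide open and upright, jaws well down on either side of the cards but not touching them or the punch; the cards stay down in their slot and the other things on the counter stay where they are.

Things in the scene. Friction and masses are not known exactly. Their poses are not given: they have to be found in the camera images.
- punch: Grey vertical-feed punch, fixed, footprint 124 (x) x 206 (y) mm, top face 77 mm high. Origin: centre of its underside; its own z is up, its -x side carries the handle bar. In its top, directly over the origin, a 7 mm wide, 156 mm long slot runs along its own y; the slot floor is 24 mm above the underside.
- handle (a joint): Hinge of the punch's U-shaped handle, rad: 0 = up (at rest), 0.31 = fully down, a hard stop. A spring returns it; at the bar it takes about 4 N to start and 11 N at full stroke. The hinge axis runs along the punch's y, 40 mm behind its origin (+x) and 48 mm up; the two side arms stand 102 mm either side.
- bar_top (a point): Top of the middle of the black handle bar (18 mm thick, 150 mm long grip, along the punch's y), 72 mm in front (-x) of the slot and 107 mm above the counter when up; it moves with the handle and at full stroke is about 37 mm lower and 10 mm farther forward (-x).
- cards: Set of cream index cards, one loose block 4 mm thick (its x) x 148 mm wide (its y) x 105 mm tall (its z), 60 g, standing on edge in the slot of the punch with about 1.5 mm play on each side, so it may lean slightly. Origin: centre of its lower edge.
- cards_top (a point): Middle of the upper edge of the cards, with the axes of the cards; about 129 mm above the counter, 52 mm above the punch's top.
- book_end: Beige pressed-steel book end, fixed. Upright plate 2 mm thick, 120 mm wide along its own x, standing in the plane y = -57 mm of its frame, upper edge at 152 mm. Its foot, 2 mm thick, reaches from there to y = +58 mm. Origin: centre of the underside of the foot.
- clip: Blue steel spring clip, 70 g, loose, pushed fully home over the upper edge of the book end's upright, ears up, jaws 35 mm down. Origin: middle of the hinge pin (10 mm coil), 40 mm above the jaw tips; x along the pin (jaws 60 mm wide), y the opening direction, z up. Two ears, 36 mm wide, slope out from z = 6 to 48 mm; squeeze them along y at z = 34 mm.
- clip_a (a joint): Opening angle of the clip's +y half from its middle plane, rad: 0 = shut on a 2 mm plate (ears 47 mm over their outer faces at the top), 0.32 = fully open, a hard stop: ears parallel, 17 mm over all; jaw tips 26 mm apart inside, 36 mm below the pin. A spring shuts it; full opening takes about 10 N on each ear.
- clip_b (a joint): The same for the -y half; it is geared to clip_a, so that both read alike.
- jaw_a (a point): Middle of the tip of the +y jaw; the lip is 3 mm thick, this point lies halfway through it.
- jaw_b (a point): Middle of the tip of the -y jaw, likewise.
- sticky_pad: Yellow note pad, 80 x 81 x 20 mm, a bystander. Origin: centre of its underside.
- eraser: White eraser in a blue sleeve, 23 x 58 x 13 mm, a bystander. Origin: centre of its underside.
- glue_stick: Yellow glue stick with a red cap, lying, 25 x 104 x 25 mm, a bystander. Origin: centre of its underside.
- tape_1: Roll of tape lying flat, 96 mm across, 25 mm high, a bystander. Origin: centre of its underside.

How it is judged:
By the outcome, as a careful person would: the job done as asked, in the order asked, and still so for the second after the job is handed in, while the arm keeps its last pose, push and grip.
It also fails if it takes over 51 s, if anything falls off the work surface, if the arm or the gripper's body presses on something with over 40 N, if the wrist force passes 120 N, or if a joint passes its speed limit or range.

## Robot

A 6-joint arm with a two-finger parallel gripper is mounted at the origin on a cart in front of the work surface, level with it; the furniture and walls round the work are solid. World frame = base frame: x ahead of the robot, y to its left, z up, the work surface at z = 0. Lengths are in m, angles in rad, forces in N, time in s.
With the tool pointing down it reaches from about 0.375 to 0.9 m from the base axis. Payload 3.1 kg.
Tool frame: the origin (TCP) lies midway between the tips of the shut fingers; the grasp point (between the pads) lies robot.grip_depth behind it (robot.grip_depth is the distance from the TCP to the grasp point, in m); z points along the fingers, y is the line along which they close (so a half turn about z gives the same grasp; the last joint's range is limited). The gripper opens to 87 mm and grips with 3 to 60 N. Pads are 19 mm wide; open, the fingers measure 117 mm over their backs; the gripper's body (75 mm by 190 mm) begins 51 mm behind the grasp point.
Start: joints at [1.056, 0.527, 1.433, -0, 1.181, -0.178], TCP at [0.206, 0.59, 0.223] pointing down, gripper open.
Joint ranges: [-3.08, 3.08], [-0.75, 2.2], [0.22, 2.44], [-1.43, 4.57], [0, 2.65], [-2.85, 2.85]. Speed limits (rad/s): [2.79, 2.79, 3.14, 3.14, 3.14, 3.14].

## Interface

Orientations are given as a unit quaternion [x, y, z, w].
In Python, from rig import robot gives the robot as it stands.
- The arm moves only by the tool shift_gripper, called after "Call:" by a JSON object that holds its "method" and its "body", one argument or row to a line. Schema: {"type":"object","properties":{"rows":{"type":"object","properties":{"plan":{"type":"array","items":{"type":"array","items":{"type":"number"},"minItems":4,"maxItems":4},"minItems":1,"maxItems":20}},"additionalProperties":false,"required":["plan"]},"jaw":{"type":"number"},"squeeze":{"type":"number"},"only":{"type":"string"},"quiet":{"type":"boolean"},"lines":{"type":"string"}},"required":["rows"],"additionalProperties":false}. rows is an object whose key "plan" holds a list of rows, 1 to 20 of them, each of 4 numbers: dx, dy, dz in m, then a turn about the tool's z in rad; each row shifts and turns the commanded pose from where the row before left it, along the tool's axes as they then stand; what a row does not reach is not made up. A row lasts 1/12 s, in which the tool goes at most 0.0417 m and 0.125 rad, less where a joint would pass 70% of its speed; a pose out of reach is approached as far as the arm can. jaw is the finger opening in m, set as the call begins (left out keeps the last). The fingers move at their own pace and stop on an object; squeeze is the grip in N (left out, the last holds). Time passes only in rows, so rows that do not move let the fingers close. The tool returns the time, the measured TCP pose, the force, the opening and the grip force at its end. only (a regular expression) keeps the lines of the reply that match it, lines (a string "A,B") keeps lines A to B, and quiet returns only ok. Input that does not fit is refused with a message, and nothing moves.
- robot.get_obs(): the state, without advancing time (a new reading comes with each control period).
- robot.camera(name): name is "side" or "top"; returns a dict with "img" (480x640x3 uint8, red, green, blue), "fx", "fy", "cx", "cy" (pixels), "k1" (the pictures are not rectified: a ray, as slopes to the right and down, at radius r is drawn at 1 + k1 r^2 times it, then the intrinsics apply), "xyz" and "attitude" of the camera in the world. Camera axes: x right, y down, z forward; pixel columns grow to the right and rows downward; lengths in m; the calibration is good to about 2 mm. A picture is of the moment at which its call begins. There is no depth.
- robot.hand_in(): hands the job in; it is judged then, once.
The state is a dict: "time": time; "q": joint angles; "joint_velocities": joint speeds; "joint_torque": joint torques, N m; "position": TCP position; "tool_rot": TCP orientation; "ft_force": force on the tool from outside, world axes, zero at the start; "moment": the same for the moment, N m; "grip_width": finger opening in m; "grip_force": force on a finger pad.
Only numpy, scipy, OpenCV 4.12 (cv2) and the standard library are available. Lean on these libraries where they do the work, as an engineer would, in place of code of your own. Each camera call takes 0.05 s, during which the arm holds its last target. There are 200 camera calls.

## Working session

There is one attempt and no reset: what is moved stays moved. The work goes in short steps, Python scripts to look and compute and a tool call to move; the robot and the scene stay as the last step left them, time stands still between calls to the robot, and variables do not carry over. Pictures are saved under pics/ and viewed, at most 10 in all, crops included, and the job is handed in when it is done.

```bash
ls; mkdir -p pics
```

Run:
```python
from rig import robot
import cv2
print(robot.grip_depth, robot.get_obs())
for n in("side","top"):
    c=robot.camera(n); cv2.imwrite(f"pics/{n}0.png",c["img"][:,:,::-1]); print({k:v for k,v in c.items() if k!="img"})
```

```text
pics
0.0187 {'time': 0.0, 'q': array([ 1.05646866e+00,  5.28479737e-01,  1.43389548e+00,  2.61996007e-05,
        1.18139946e+00, -1.78546828e-01]), 'joint_velocities': array([-0.00083279,  0.00054042,  0.00055082,  0.000797  ,  0.00117231,
       -0.00046735]), 'joint_torque': array([-7.54637040e-04, -4.40027547e+01, -1.76600897e+01,  6.33445778e-02,
        5.80561347e-02, -1.22015258e-04]), 'position': array([0.20556915, 0.58945219, 0.22156547]), 'tool_rot': array([ 1.67107619e-01,  9.85938058e-01, -1.02208064e-03, -3.81846119e-04]), 'ft_force': array([0.28344456, 0.82067178, 0.77704804]), 'moment': array([0.02998251, 0.02224771, 0.02201259]), 'grip_force': 0.0, 'grip_width': 0.08708047723684002}
{'fx': 501.52470528086445, 'fy': 501.52470528086445, 'cx': 316.29717155481114, 'cy': 243.28234588488664, 'k1': 0.047464089907656375, 'xyz': array([ 0.61218207, -0.95925346,  0.54975434]), 'attitude': array([ 0.84425995,  0.01492979, -0.00428205, -0.53570878])}
{'fx': 466.20040886056995, 'fy': 466.20040886056995, 'cx': 321.7358596635771, 'cy': 238.59614334953005, 'k1': -0.0263710369148966, 'xyz': array([ 0.40025014, -0.02541998,  1.20035916]), 'attitude': array([ 0.70532427, -0.70477471,  0.0442332 , -0.06207818])}
```

View pics/side0.png

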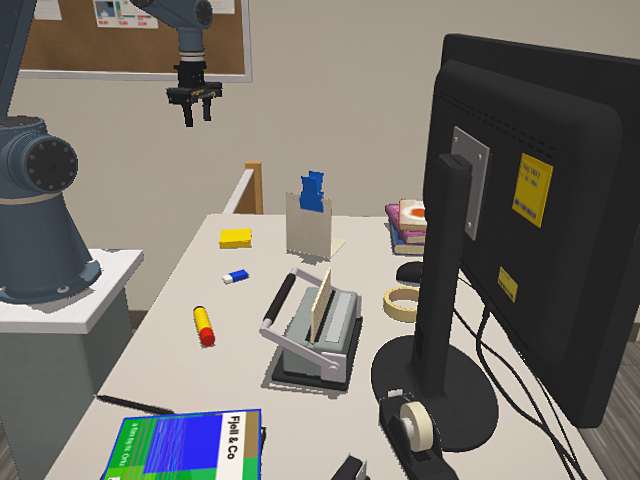

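View pics/top0.png

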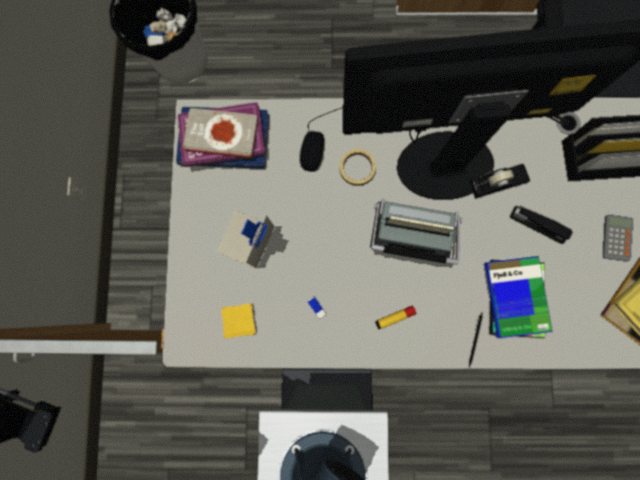

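The side view shows the punch near (315,335), clip at (312,190) on the book end (308,225). In the top view, the punch is at (415,232) with its bar at (415,247), and the clip at (255,232). I'll enlarge both.

Create h.py:
```python
import numpy as np, cv2
from scipy.spatial.transform import Rotation as R
from scipy.optimize import least_squares
class Cam:
    def __init__(s,c): s.c=c; s.R=R.from_quat(c["attitude"]).as_matrix(); s.t=np.array(c["xyz"])
    def proj(s,P):
        p=(np.atleast_2d(P)-s.t)@s.R; u=p[:,:2]/p[:,2:]
        u=u*(1+s.c["k1"]*(u**2).sum(1,keepdims=True))
        return u*[s.c["fx"],s.c["fy"]]+[s.c["cx"],s.c["cy"]]
    def back(s,uv,z):   # pixel -> point at height z
        g=least_squares(lambda p:(s.proj([p[0],p[1],z])-uv).ravel(),[.5,0.]).x
        return np.array([*g,z])
def pose(x,y,a,P):
    P=np.atleast_2d(P); c,s=np.cos(a),np.sin(a)
    return np.c_[x+c*P[:,0]-s*P[:,1], y+s*P[:,0]+c*P[:,1], P[:,2]]
```

Run:
```python
import cv2,numpy as np
t=cv2.imread("pics/top0.png");s=cv2.imread("pics/side0.png")
def crop(i,x,y,w,h): return cv2.resize(i[y:y+h,x:x+w],(400,300),interpolation=cv2.INTER_CUBIC)
a=np.vstack([np.hstack([crop(t,365,190,100,75),crop(t,210,195,100,75)]),np.hstack([crop(s,250,260,133,100+33-33),crop(s,260,165,100,75+25-25)])])
cv2.imwrite("pics/z1.png",a)
```

```bash
sleep 0
```

```text
(no output)
```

View pics/z1.png

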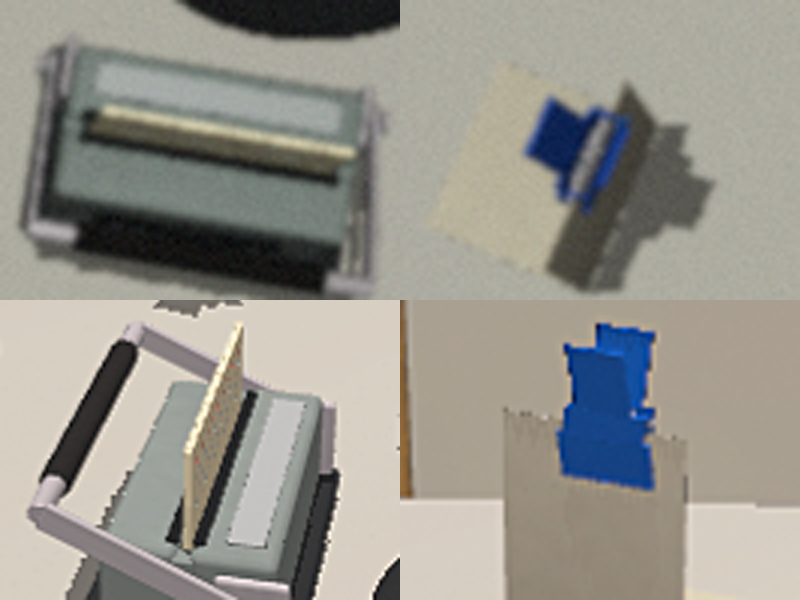

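Create fit.py:
```python
from h import *
import json
from rig import robot
S=Cam(robot.camera("side"));T=Cam(robot.camera("top"))
tp=lambda u,v,ox,oy,my=0,mx=0,k=4:(ox+(u-mx)/k,oy+(v-my)/k)
A=lambda u,v:tp(u,v,365,190); B=lambda u,v:tp(u,v,210,195,0,400)
C=lambda u,v:tp(u,v,250,260,300,0,3.0); D=lambda u,v:tp(u,v,260,165,300,400)
def fit(name,obs,x0):
    f=lambda p:np.concatenate([(c.proj(pose(*p[:3],[P]))-uv).ravel() for c,P,uv in obs])
    r=least_squares(f,x0,loss="soft_l1"); print(name,r.x.round(4)); print(r.fun.reshape(-1,2).round(1).tolist()); return r.x
fit("punch",[(S,[0,-.078,.077],C(190,543)),(S,[0,.078,.077],C(253,395)),(T,[0,.078,.077],A(88,128)),(T,[0,-.078,.077],A(340,178)),
 (S,[-.072,.075,.098],C(125,342)),(S,[-.072,-.075,.098],C(55,480))],[.5,-.2,-.1])
fit("cards",[(S,[0,-.074,.129],C(188,445)),(S,[0,.074,.129],C(240,325)),(T,[0,.074,.129],A(105,107)),(T,[0,-.074,.129],A(355,151))],[.5,-.2,-.1])
fit("book",[(S,[-.06,-.057,.152],D(505,410)),(S,[.06,-.057,.152],D(685,440)),(T,[.06,-.057,.152],B(624,84)),(T,[-.06,-.057,.152],B(548,270)),
 (T,[.06,.058,.002],B(500,60)),(T,[-.06,.058,.002],B(428,225))],[.5,.2,-.4])
z=.157
fit("clip",[(S,[-.03,-.004,z-.04],D(560,474)),(S,[.03,-.004,z-.04],D(654,489)),(S,[-.018,.0235,z+.048],D(597,323)),(S,[.018,.0235,z+.048],D(655,331)),
 (S,[-.018,-.0235,z+.048],D(565,346)),(T,[.018,.0235,z+.048],B(548,97)),(T,[-.018,.0235,z+.048],B(527,152))],[.5,.2,-.4])
for n,uv in dict(pad=(239,321),eraser=(317,307),glue=(396,318),tape=(357,168)).items(): print(n,T.back(uv,.015).round(3))
o=robot.get_obs();print(o["time"])
```

```bash
python3 fit.py
```

```text
punch [ 0.6046 -0.2328 -0.187 ]
[[-1.4, -1.8], [-3.6, -1.8], [-0.1, -3.1], [0.3, -4.0], [0.9, 2.3], [-0.1, 1.0]]
cards [ 0.6029 -0.2323 -0.1782]
[[-0.6, 1.2], [-0.4, -2.6], [-0.3, -0.8], [0.2, -0.8]]
book [ 0.5822  0.2024 -0.3761]
[[-2.1, -1.1], [-0.2, -1.4], [1.1, -2.2], [-0.3, -0.4], [0.0, -0.3], [-0.0, 0.5]]
clip [ 0.5734  0.1457 -0.3213]
[[-0.2, -0.0], [0.1, -0.4], [-0.5, -0.8], [-0.5, -1.1], [0.1, -0.8], [0.5, -1.7], [0.2, -0.0]]
pad [0.37  0.213 0.015]
eraser [0.406 0.016 0.015]
glue [ 0.379 -0.182  0.015]
tape [ 0.768 -0.087  0.015]
0.2
```

Create go.py:
```python
import sys; from h import *; from rig import robot
o=robot.get_obs(); M=R.from_quat(o["tool_rot"]).as_matrix()
x,y,z,yaw=map(float,sys.argv[1:5]); now=np.arctan2(M[1,1],M[0,1])
turn=-((yaw-now+np.pi)%(2*np.pi)-np.pi)
d=np.array([x,y,z])-o["position"]
print("t",o["time"],"now",o["position"].round(4),"yaw",now.round(4),"F",o["ft_force"].round(1),"tilt",M[2,2])
print("turn",turn.round(4),"shift before turn",(M.T@d).round(4),"after",((M@R.from_euler('z',turn).as_matrix()).T@d).round(4))
```

```bash
python3 go.py .534 -.2195 .15 1.389
```

```text
t 0.2 now [0.2057 0.5897 0.2219] yaw 1.235 F [ 0.2 -0.2  0.5] tilt -0.9999990840008265
turn -0.154 shift before turn [-0.5767 -0.6557  0.0727] after [-0.4692 -0.7364  0.0727]
```

Call:
{"method": "shift_gripper", "body": {
  "rows": {"plan": [[0, 0, 0, -0.077], [0, 0, 0, -0.077], [-0.02, -0.0325, 0, 0], [-0.02, -0.0325, 0, 0], [-0.02, -0.0325, 0, 0], [-0.02, -0.0325, 0, 0], [-0.02, -0.0325, 0, 0], [-0.02, -0.0325, 0, 0], [-0.02, -0.0325, 0, 0], [-0.02, -0.0325, 0, 0], [-0.02, -0.0325, 0, 0], [-0.02, -0.0325, 0, 0], [-0.02, -0.0325, 0, 0], [-0.02, -0.0325, 0, 0], [-0.02, -0.0325, 0, 0], [-0.02, -0.0325, 0, 0], [-0.02, -0.0325, 0, 0], [-0.02, -0.0325, 0, 0], [-0.02, -0.0325, 0, 0]]},
  "jaw": 0,
  "squeeze": 10
}}

```text
time: 1.78
position: [0.4407, -0.0167, 0.2227]
tool_rot: [0.091, 0.996, 0.0, 0.0]
ft_force: [0.1, 1.0, 0.6]
grip_width: 0.0005
grip_force: 0.0
```

```bash
python3 go.py .534 -.2195 .15 1.389
```

```text
t 1.7833 now [ 0.4407 -0.0167  0.2227] yaw 1.3885 F [0.1 1.  0.6] tilt -0.9999999575377418
turn -0.0005 shift before turn [-0.1285 -0.1825  0.0727] after [-0.1284 -0.1826  0.0727]
```

Call:
{"method": "shift_gripper", "body": {
  "rows": {"plan": [[-0.0214, -0.0304, 0, 0], [-0.0214, -0.0304, 0, 0], [-0.0214, -0.0304, 0, 0], [-0.0214, -0.0304, 0, 0], [-0.0214, -0.0304, 0.016, 0], [-0.0214, -0.0304, 0.016, 0], [0, 0, 0.02, 0], [0, 0, 0.02, 0], [0, 0, 0, 0], [0, 0, 0, 0]]}
}}

```text
time: 2.62
position: [0.5328, -0.2169, 0.1495]
tool_rot: [0.091, 0.996, 0.001, -0.002]
ft_force: [0.5, -1.1, 0.6]
grip_width: 0.0008
grip_force: 0.0
```

```bash
python3 go.py .534 -.2195 .11 1.389
```

Run:
```python
from h import *; from rig import robot
im=[]
for n,(x,y,w,h) in dict(side=(230,220,160,120),top=(355,170,120,90)).items():
    c=robot.camera(n); im.append(cv2.resize(c["img"][y:y+h,x:x+w,::-1],(400,300),interpolation=cv2.INTER_CUBIC))
cv2.imwrite("pics/p1.png",np.hstack(im))
```

```text
t 2.6167 now [ 0.5328 -0.2169  0.1495] yaw 1.3888 F [ 0.5 -1.1  0.6] tilt -0.9999935523609236
turn -0.0002 shift before turn [-0.0018 -0.0024  0.0394] after [-0.0018 -0.0024  0.0394]
```

View pics/p1.png

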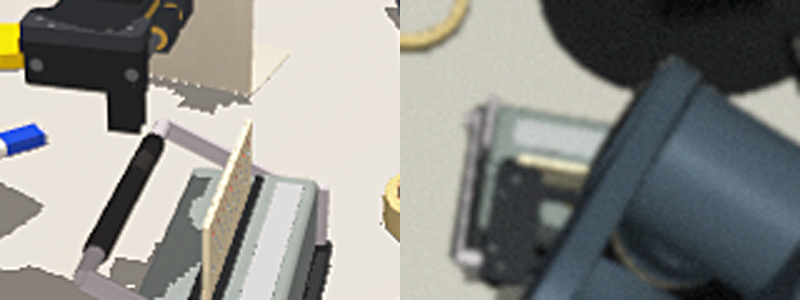

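Run:
```python
from h import *; from rig import robot
S=Cam(robot.camera("side"))
for P in ([.5328,-.2169,.1495],pose(.6046,-.2328,-.187,[-.072,0,.098]),pose(.6046,-.2328,-.187,[-.072,.075,.098]),pose(.6046,-.2328,-.187,[-.072,-.075,.098])): print((S.proj(P)-[230,220])*2.5)
```

```text
[[125.46117926 124.40309168]]
[[128.24798766 192.22086589]]
[[156.29009201 140.68261465]]
[[ 95.47501235 252.44693758]]
```

Call:
{"method": "shift_gripper", "body": {
  "rows": {"plan": [[-0.002, -0.002, 0.02, 0], [0, 0, 0.018, 0], [0, 0, 0.002, 0], [0.004, 0, 0.01, 0], [0.003, 0, 0.01, 0], [0.002, 0, 0.009, 0], [0.001, 0, 0.005, 0], [0, 0, 0, 0], [0, 0, 0, 0]]}
}}

```text
time: 3.52
position: [0.5245, -0.2177, 0.0788]
tool_rot: [0.09, 0.996, -0.0, -0.001]
ft_force: [-4.7, 0.7, 8.4]
grip_width: 0.0005
grip_force: 4.1
```

```bash
python3 go.py .524 -.218 .070 1.389
```

```text
t 3.5167 now [ 0.5245 -0.2177  0.0788] yaw 1.3904 F [-4.7  0.7  8.4] tilt -0.9999979730009066
turn 0.0014 shift before turn [ 0.0004 -0.0004  0.0088] after [ 0.0004 -0.0004  0.0088]
```

Call:
{"method": "shift_gripper", "body": {
  "rows": {"plan": [[0.001, 0, 0.004, 0], [0, 0, 0.004, 0], [0, 0, 0.002, 0], [0, 0, 0, 0], [0, 0, 0, 0]]}
}}

```text
time: 3.93
position: [0.5229, -0.2174, 0.0702]
tool_rot: [0.09, 0.996, -0.0, -0.001]
ft_force: [-7.5, 0.8, 16.6]
grip_width: 0.0002
grip_force: 7.9
```

Call:
{"method": "shift_gripper", "body": {
  "rows": {"plan": [[0, 0, 0.001, 0], [0, 0, 0, 0], [0, 0, 0, 0]]}
}}

```text
time: 4.18
position: [0.5229, -0.2174, 0.0699]
tool_rot: [0.09, 0.996, -0.0, -0.001]
ft_force: [-9.8, 1.1, 20.3]
grip_width: -0.0001
grip_force: 10.3
```

Call:
{"method": "shift_gripper", "body": {
  "rows": {"plan": [[0, 0, 0.001, 0], [0, 0, 0, 0], [-0.002, 0, -0.012, 0], [-0.004, 0, -0.015, 0], [-0.004, 0, -0.015, 0], [0, 0, -0.02, 0], [0, 0, -0.03, 0], [0, 0, -0.04, 0], [0, 0, -0.04, 0], [0, 0, 0, 0.09], [0, 0, 0, 0.089]]},
  "jaw": 0.087,
  "squeeze": 10
}}

```text
time: 5.1
position: [0.5366, -0.2205, 0.2423]
tool_rot: [0.181, 0.983, -0.002, 0.005]
ft_force: [-0.5, -0.2, -0.8]
grip_width: 0.0657
grip_force: 0.0
```

```bash
python3 go.py .573 .145 .24 1.21
```

Run:
```python
from h import *; from rig import robot
im=[]
for n,(x,y,w,h) in dict(side=(230,220,160,120),top=(355,170,120,90)).items():
    c=robot.camera(n); im.append(cv2.resize(c["img"][y:y+h,x:x+w,::-1],(400,300),interpolation=cv2.INTER_CUBIC))
cv2.imwrite("pics/p2.png",np.hstack(im))
```

```text
t 5.1 now [ 0.5366 -0.2205  0.2423] yaw 1.2065 F [-0.5 -0.2 -0.8] tilt -0.9999437166722636
turn -0.0035 shift before turn [0.0962 0.3545 0.0005] after [0.0949 0.3548 0.0005]
```

View pics/p2.png

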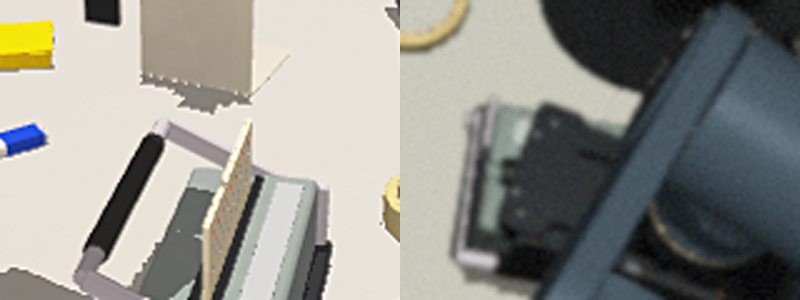

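The handle has sprung back up and the cards are still in the slot. Next I move to the clip.

Call:
{"method": "shift_gripper", "body": {
  "rows": {"plan": [[0.0095, 0.0355, 0, 0], [0.0095, 0.0355, 0, 0], [0.0095, 0.0355, 0, 0], [0.0095, 0.0355, 0, 0], [0.0095, 0.0355, 0, 0], [0.0095, 0.0355, 0, 0], [0.0095, 0.0355, 0, 0], [0.0095, 0.0355, 0, 0], [0.0095, 0.0355, 0, 0], [0.0095, 0.0355, 0, 0], [0, 0, 0, 0], [0, 0, 0, 0], [0, 0, 0, 0]]},
  "jaw": 0.087
}}

```text
time: 6.28
position: [0.5704, 0.1461, 0.2366]
tool_rot: [0.178, 0.984, -0.0, -0.0]
ft_force: [0.7, -0.2, 0.5]
grip_width: 0.0868
grip_force: 0.0
```

```bash
python3 go.py .573 .145 .172 1.21
```

Run:
```python
from h import *; from rig import robot
im=[]
for n,(x,y,w,h) in dict(side=(260,125,120,90),top=(210,190,100,75)).items():
    c=robot.camera(n); im.append(cv2.resize(c["img"][y:y+h,x:x+w,::-1],(400,300),interpolation=cv2.INTER_CUBIC)); 
    print(n,Cam(c).proj([robot.get_obs()["position"],[.573,.145,.157]]))
cv2.imwrite("pics/p3.png",np.hstack(im))
```

```text
t 6.2833 now [0.5704 0.1461 0.2366] yaw 1.2125 F [ 0.7 -0.2  0.5] tilt -0.9999996903208799
turn 0.0025 shift before turn [-0.0028 -0.0001  0.0646] after [-0.0028 -0.0001  0.0646]
side [[311.20309591 160.13526557]
 [312.12534787 193.64332086]]
top [[252.64413823 227.31029875]
 [258.64603732 232.36824927]]
```

View pics/p3.png

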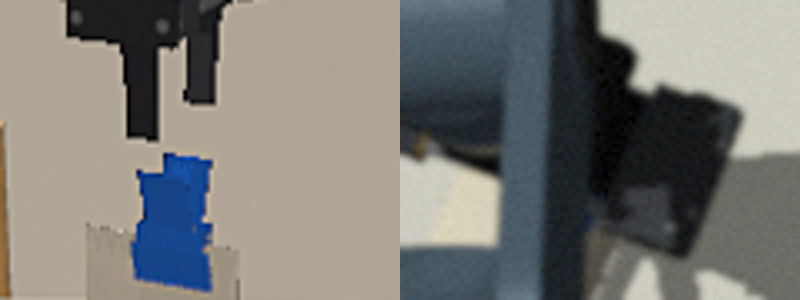

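Fingers (x≈141 and 200) straddle the two ears (137–188 and 165–212) once shifted ~3 mm. Descend and squeeze.

Call:
{"method": "shift_gripper", "body": {
  "rows": {"plan": [[-0.0028, 0, 0.015, 0], [0, 0, 0.02, 0], [0, 0, 0.02, 0], [0, 0, 0.0096, 0], [0, 0, 0, 0], [0, 0, 0, 0]]}
}}

```text
time: 6.88
position: [0.5735, 0.1442, 0.1719]
tool_rot: [0.18, 0.984, -0.0, -0.0]
ft_force: [0.1, -0.0, -0.0]
grip_width: 0.0869
grip_force: 0.0
```

```bash
python3 go.py .573 .145 .172 1.21
```

```text
t 6.8833 now [0.5735 0.1442 0.1719] yaw 1.2088 F [ 0.1 -0.  -0. ] tilt -0.9999996083022998
turn -0.0012 shift before turn [ 0.0007  0.0006 -0.0001] after [ 0.0007  0.0006 -0.0001]
```

Call:
{"method": "shift_gripper", "body": {
  "rows": {"plan": [[0, 0, 0, 0], [0, 0, 0, 0], [0, 0, 0, 0], [0, 0, 0, 0], [0, 0, 0, 0], [0, 0, 0, 0], [0, 0, 0, 0], [0, 0, 0, 0], [0, 0, 0, 0], [0, 0, 0, 0], [0, 0, 0, 0], [0, 0, 0, 0]]},
  "jaw": 0.01,
  "squeeze": 30
}}

```text
time: 7.88
position: [0.5751, 0.1455, 0.1747]
tool_rot: [0.179, 0.984, 0.001, 0.002]
ft_force: [-1.8, -0.6, 15.9]
grip_width: 0.0157
grip_force: 12.2
```

Run:
```python
from h import *; from rig import robot
im=[]
for n,(x,y,w,h) in dict(side=(260,125,120,90),top=(210,190,100,75)).items():
    c=robot.camera(n); im.append(cv2.resize(c["img"][y:y+h,x:x+w,::-1],(400,300),interpolation=cv2.INTER_CUBIC)); 
cv2.imwrite("pics/p4.png",np.hstack(im))
```

```text
(no output)
```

View pics/p4.png

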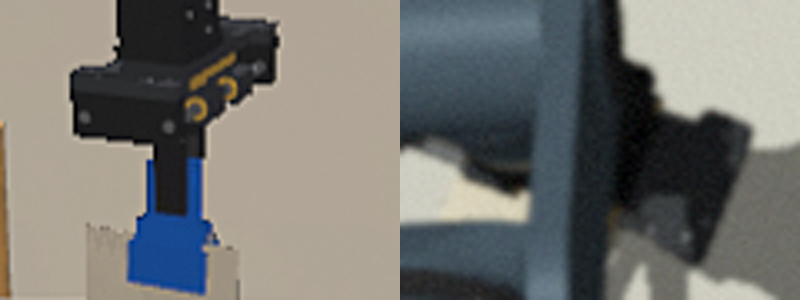

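Call:
{"method": "shift_gripper", "body": {
  "rows": {"plan": [[0, 0, -0.002, 0], [0, 0, -0.002, 0], [0, 0, -0.003, 0], [0, 0, -0.005, 0], [0, 0, 0, 0], [0, 0, 0, 0]]}
}}

```text
time: 8.48
position: [0.5735, 0.1451, 0.184]
tool_rot: [0.179, 0.984, 0.0, 0.0]
ft_force: [-0.7, -0.6, -1.3]
grip_width: 0.0153
grip_force: 30.0
```

Call:
{"method": "shift_gripper", "body": {
  "rows": {"plan": [[0, 0, -0.02, 0], [0, 0, -0.025, 0], [0, 0, -0.025, 0], [0, 0, -0.02, 0], [0, 0, 0, 0], [0, 0, 0, 0]]}
}}

```text
time: 8.98
position: [0.5738, 0.1452, 0.2747]
tool_rot: [0.179, 0.984, 0.0, 0.001]
ft_force: [0.4, 0.0, -0.6]
grip_width: 0.0151
grip_force: 30.0
```

Run:
```python
from h import *; from rig import robot
im=[]
c=robot.camera("side"); x,y,w,h=240,70,160,150
cv2.imwrite("pics/p5.png",cv2.resize(c["img"][y:y+h,x:x+w,::-1],(640,600),interpolation=cv2.INTER_CUBIC));
```

```text
(no output)
```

View pics/p5.png

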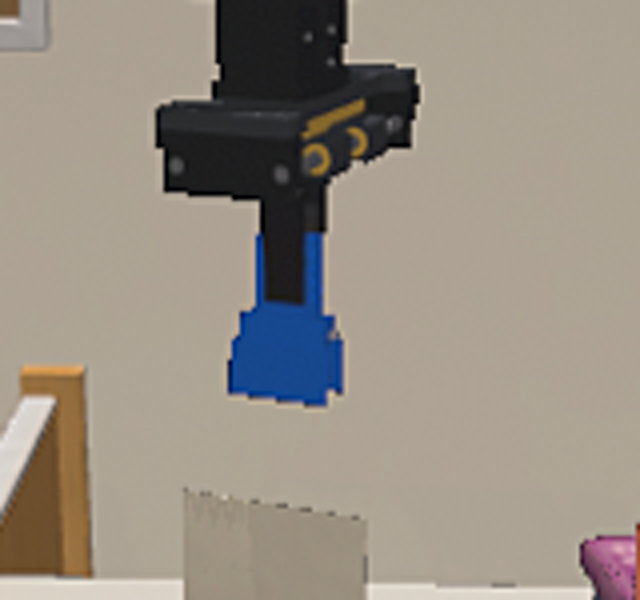

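Run:
```python
from h import *; from rig import robot
S=Cam(robot.camera("side")); o=robot.get_obs(); p=o["position"]; a=1.21-np.pi/2
obs=[([-.03,-.016,-.036],(228,393)),([.03,-.016,-.036],(327,406)),([-.018,-.0085,.047],(257,233))]
pr=lambda q:np.concatenate([(S.proj(pose(p[0]+q[0]*np.cos(a),p[1]+q[0]*np.sin(a),a,np.array(P)+[0,0,q[1]])).ravel()-[240,70])*4-uv for P,uv in obs])
r=least_squares(pr,[0,p[2]-.015]); print(p,r.x, r.x[1]-p[2], r.fun.round(1))
r2=least_squares(lambda q:pr(q)[:4],[0,p[2]-.015]); print(r2.x, r2.x[1]-p[2], r2.fun.round(1))
```

```bash
python3 go.py .6035 -.2325 .30 -.18
```

```text
[0.57232388 0.14504733 0.27244825] [0.00108802 0.257053  ] -0.015395250680114159 [ 1.8 -4.   1.3 -4.3 -2.8  7.9]
[1.52624617e-04 2.54531322e-01] -0.017916925205367085 [ 0.3  0.1 -0.3 -0.1]
t 9.0833 now [0.5723 0.145  0.2724] yaw 1.21 F [ 0.1  0.9 -0. ] tilt -0.9999956955194438
turn 1.39 shift before turn [-0.1624 -0.3423 -0.0276] after [-0.3659  0.0982 -0.0276]
```

Run:
```python
from h import *; from rig import robot
S=Cam(robot.camera("side"));T=Cam(robot.camera("top"))
for a,b in [((445,36),(345,50)),((445,36),(345,133)),((433,210),(345,133)),((433,200),(345,60))]:
    r=least_squares(lambda p:np.r_[S.proj(p)[0]-a,T.proj(p)[0]-b],[.8,-.1,.4]); print(a,b,r.x.round(3),r.fun.round(1))
for z in (.2,.3,.4,.5): print(z,T.back((415,122),z))
```

```bash
python3 go.py .6035 -.2325 .285 -.18
```

```text
(445, 36) (345, 50) [ 0.805 -0.043  0.507] [ 3.8 -1.6 -0.6  4. ]
(445, 36) (345, 133) [ 0.743 -0.05   0.485] [-34.9  12.6   3.4 -36.4]
(433, 210) (345, 133) [ 0.805 -0.052  0.196] [-3.9  1.2  0.2 -4.8]
(433, 200) (345, 60) [ 0.863 -0.044  0.238] [ 28.7 -10.6  -3.4  35.7]
0.2 [ 0.81719669 -0.20919555  0.2       ]
0.3 [ 0.77551701 -0.19082459  0.3       ]
0.4 [ 0.73383732 -0.17245363  0.4       ]
0.5 [ 0.69215764 -0.15408268  0.5       ]
t 9.1833 now [0.5722 0.145  0.272 ] yaw 1.2099 F [ 0.3 -1.  -1.4] tilt -0.9999925025942022
turn 1.3899 shift before turn [-0.1625 -0.3422 -0.013 ] after [-0.3659  0.0983 -0.013 ]
```

Call:
{"method": "shift_gripper", "body": {
  "rows": {"plan": [[0, 0, -0.02, 0], [-0.0162, -0.0342, 0, 0], [-0.0162, -0.0342, 0, 0], [-0.0162, -0.0342, 0, 0], [-0.0162, -0.0342, 0, 0], [-0.0162, -0.0342, 0, 0], [-0.0162, -0.0342, 0, 0], [-0.0162, -0.0342, 0, 0], [-0.0162, -0.0342, 0, 0], [-0.0162, -0.0342, 0, 0], [-0.0162, -0.0342, 0, 0]]}
}}

```text
time: 10.1
position: [0.6035, -0.2336, 0.2922]
tool_rot: [0.18, 0.984, 0.001, -0.001]
ft_force: [1.4, 0.3, -1.0]
grip_width: 0.0155
grip_force: 30.0
```

Call:
{"method": "shift_gripper", "body": {
  "rows": {"plan": [[0, 0, 0, 0.1158], [0, 0, 0, 0.1158], [0, 0, 0, 0.1158], [0, 0, 0, 0.1158], [0, 0, 0, 0.1158], [0, 0, 0, 0.1158], [0, 0, 0, 0.1158], [0, 0, 0, 0.1158], [0, 0, 0, 0.1158], [0, 0, 0, 0.1158], [0, 0, 0, 0.1158], [0, 0, 0, 0.1158], [0, 0, 0, 0], [0, 0, 0, 0]]}
}}

```text
time: 11.27
position: [0.6038, -0.2318, 0.2926]
tool_rot: [0.767, 0.642, -0.0, -0.001]
ft_force: [0.7, 0.4, -0.8]
grip_width: 0.0151
grip_force: 30.0
```

```bash
python3 go.py .6035 -.2325 .215 -.18
```

```text
t 11.2667 now [ 0.6038 -0.2318  0.2926] yaw -0.1767 F [ 0.7  0.4 -0.8] tilt -0.9999967134040708
turn 0.0033 shift before turn [-0.0008  0.0001  0.0775] after [-0.0008  0.0001  0.0775]
```

Call:
{"method": "shift_gripper", "body": {
  "rows": {"plan": [[0, 0, 0.02, 0.003], [0, 0, 0.025, 0], [0, 0, 0.025, 0], [0, 0, 0.018, 0], [0, 0, 0, 0], [0, 0, 0, 0]]}
}}

```text
time: 11.77
position: [0.6035, -0.2316, 0.2046]
tool_rot: [0.768, 0.64, -0.001, -0.002]
ft_force: [-0.0, -0.5, -0.1]
grip_width: 0.0148
grip_force: 30.0
```

```bash
python3 go.py .6035 -.2325 .156 -.18
```

Run:
```python
from h import *; from rig import robot
c=robot.camera("side"); x,y,w,h=260,200,133,100
cv2.imwrite("pics/p6.png",cv2.resize(c["img"][y:y+h,x:x+w,::-1],(798,600),interpolation=cv2.INTER_CUBIC))
p=robot.get_obs()["position"]; S=Cam(c)
for P in ([-.0145,-.03,-.0525],[.0145,-.03,-.0525],[-.0145,.03,-.0525],[.0145,.03,-.0525],[-.016,-.03,-.0525],[.016,-.03,-.0525]): print((S.proj(pose(p[0],p[1],-.18,[P])+[0,0,p[2]])-[x,y])*6)
for P in ([0,-.074,.129],[0,.074,.129]): print("card",(S.proj(pose(.6029,-.2323,-.178,[P]))-[x,y])*6)
```

```text
t 11.7667 now [ 0.6035 -0.2316  0.2046] yaw -0.1809 F [-0.  -0.5 -0.1] tilt -0.9999943762418924
turn -0.0009 shift before turn [-0.0009  0.0003  0.0486] after [-0.0009  0.0003  0.0486]
[[300.84412867 484.07969539]]
[[407.68875601 496.16328014]]
[[347.09011195 382.53039448]]
[[447.53532768 393.21678194]]
[[295.35661116 483.45983232]]
[[413.25481204 496.7935312 ]]
card [[312.12755453 657.15965222]]
card [[417.68743357 394.25049773]]
```

View pics/p6.png

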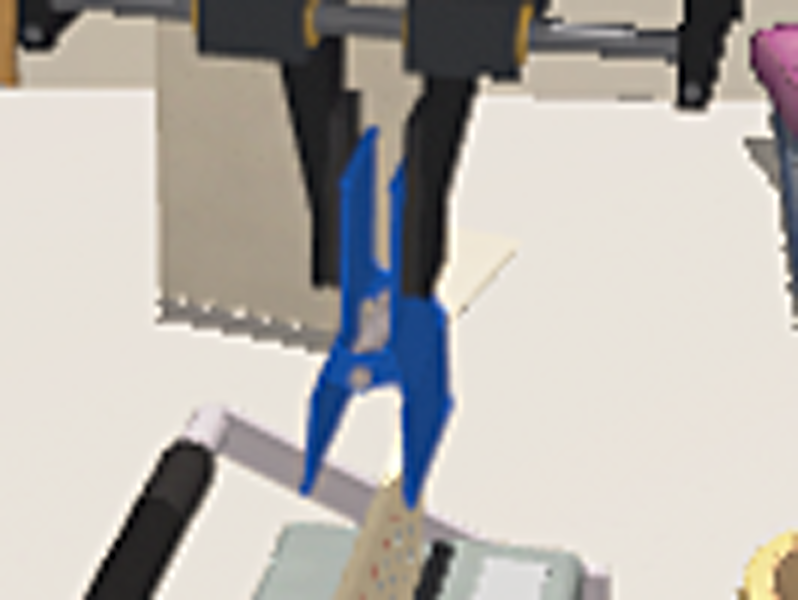

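Call:
{"method": "shift_gripper", "body": {
  "rows": {"plan": [[0, 0, 0.01, 0], [0, 0, 0.01, 0], [0, 0, 0.01, 0], [0, 0, 0.01, 0], [0, 0, 0.0066, 0], [0, 0, 0, 0], [0, 0, 0, 0], [0, 0, 0, 0]]}
}}

```text
time: 12.48
position: [0.6046, -0.2322, 0.1595]
tool_rot: [0.769, 0.64, 0.0, 0.0]
ft_force: [0.8, -0.3, 0.0]
grip_width: 0.0151
grip_force: 30.0
```

```bash
python3 go.py .6035 -.2325 .156 -.18
```

Run:
```python
from h import *; from rig import robot
c=robot.camera("side"); x,y,w,h=260,230,133,100
cv2.imwrite("pics/p7.png",cv2.resize(c["img"][y:y+h,x:x+w,::-1],(798,600),interpolation=cv2.INTER_CUBIC))
```

```text
t 12.4833 now [ 0.6046 -0.2322  0.1595] yaw -0.1825 F [ 0.8 -0.3  0. ] tilt -0.9999998180685955
turn -0.0025 shift before turn [-0.0005 -0.001   0.0035] after [-0.0005 -0.001   0.0035]
```

View pics/p7.png

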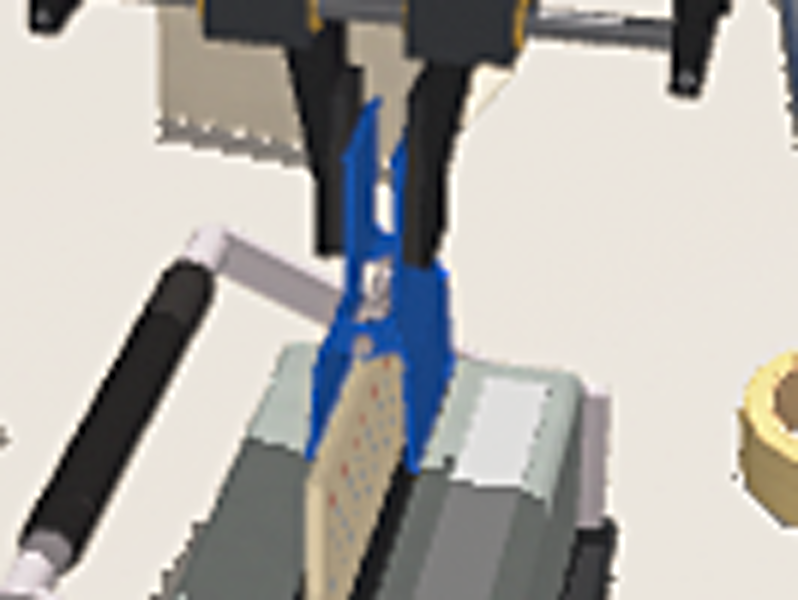

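Run:
```python
from h import *; from rig import robot
S=Cam(robot.camera("side")); q=lambda P,*a:((S.proj(pose(*a,[P]))-[260,230])*6).round(0)
o=robot.get_obs(); print(o["position"],o["ft_force"],o["time"])
k=(.6029,-.2323,-.178)
for z in(.129,.104): print("card",z,q([0,-.03,z],*k))
print("near top corners",q([-.002,-.074,.129],*k),q([.002,-.074,.129],*k))
p=o["position"]
for s in(-1,1): print("tip",q([s*.0145,-.03,p[2]-.0545],p[0],p[1],-.18))
```

```text
[ 0.60470453 -0.23225772  0.15994998] [ 0.7623804  -0.12283431 -0.12509471] 12.5833
card 0.129 [[347. 390.]]
card 0.104 [[346. 469.]]
near top corners [[305. 476.]] [[320. 478.]]
tip [[301. 458.]]
tip [[405. 471.]]
```

Call:
{"method": "shift_gripper", "body": {
  "rows": {"plan": [[0, -0.0025, 0.0015, 0], [0, 0, 0.0015, 0], [0, 0, 0, 0], [0, 0, 0, 0], [0, 0, 0, 0], [0, 0, 0, 0]]}
}}

```text
time: 13.08
position: [0.6019, -0.2316, 0.1564]
tool_rot: [0.769, 0.64, 0.0, 0.0]
ft_force: [0.2, 0.4, -0.8]
grip_width: 0.0153
grip_force: 30.0
```

Run:
```python
from h import *; from rig import robot
c=robot.camera("side");S=Cam(c); i=c["img"].astype(int)
m=(i[...,2]>i[...,0]+50)&(i[...,2]>80)
for r in range(285,314): 
    k=np.flatnonzero(m[r,300:345])+300
    print(r,*[f"{a[0]}-{a[-1]}" for a in np.split(k,np.flatnonzero(np.diff(k)>1)+1) if len(a)])
q=lambda P,*a:S.proj(pose(*a,[P])).round(1)
k=(.6029,-.2323,-.178)
for z in(.129,.103): print("card",z,q([0,-.03,z],*k))
for r in (311,313,316,320): print(r,i[r,306:322].tolist()[::1] if r==316 else [int(v) for v in i[r,306:322].sum(1)])
o=robot.get_obs(); print(o["position"],o["grip_force"])
```

```text
285 314-332
286 313-332
287 313-317 319-332
288 312-316 320-333
289 312-316 321-333
290 312-316 320-321 325-333
291 311-318 326-333
292 311-316 326-333
293 311-315 326-333
294 311-315 325-333
295 310-315 325-332
296 310-314 325-332
297 310-314 326-332
298 310-313 326-331
299 310-313 326-331
300 310-312 326-331
301 310-312 326-330
302 310-312 326-330
303 310-311 326-329
304 310-311 326-329
305 310-311 326-329
306 309-310 326-328
307 309-310 326-328
308 326-328
309 326-327
310
311
312
313
card 0.129 [[317.8 295. ]]
card 0.103 [[317.7 308.7]]
311 [309, 312, 310, 303, 338, 512, 572, 515, 441, 446, 451, 450, 431, 451, 444, 410]
313 [319, 315, 310, 297, 347, 546, 583, 534, 420, 350, 455, 452, 447, 433, 454, 457]
316 [[104, 107, 105], [105, 107, 105], [103, 106, 103], [97, 101, 101], [118, 118, 111], [201, 186, 157], [218, 199, 163], [199, 181, 148], [165, 150, 123], [170, 154, 124], [168, 153, 127], [152, 144, 131], [172, 155, 126], [171, 155, 126], [172, 156, 128], [177, 161, 132]]
320 [310, 310, 307, 296, 346, 542, 582, 530, 437, 443, 427, 450, 441, 464, 455, 236]
[ 0.60187225 -0.2315899   0.15642012] 29.999936796957627
```

```bash
python3 -c "
from rig import robot
print(robot.hand_in())"
```

```text
the job is handed in; nothing more can be done
None
```

I pressed the handle down to its stop and it sprang back up. The clip is now held wide open and upright over the punched cards, its tips about 26 mm below their top edge and centred to within about 1 mm by the side camera, with no contact force showing. I handed the job in at about 13 s of the 51 s allowed; hand-in returned no verdict.

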